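Push out the blue filter slide of a photometer with the pin tool

ROBOT

A 6-joint arm with a two-finger parallel gripper is mounted at the origin on the work surface. World frame = base frame: x ahead of the robot, y to its left, z up, the work surface at z = 0. Lengths are in m, angles in degrees, forces in N, time in s.
With the tool pointing down it reaches from about 0.275 to 0.825 m from the base axis. Payload 5.2 kg.
Tool frame: the origin (TCP) lies at the very end of the fingers, on their centre line; the grasp point (between the pads) lies 19 mm behind it (hold_point_z is the distance from the TCP to the grasp point, in m); y points along the fingers, x is the direction in which the jaws open and shut, and the axes are right-handed (so a half turn about y gives the same grasp; the last joint's range is limited). The gripper opens to 93 mm and grips with 3 to 60 N. Pads are 15 mm wide; open, the fingers measure 128 mm over their backs; the gripper's body (75 mm by 188 mm) begins 65 mm behind the grasp point.
Start: joints at [-86.906, 14.817, 87.949, -0, 77.235, -11.62], TCP at [0.14, -0.532, 0.219] pointing down, gripper open.
Joint ranges: [-179.93, 179.93], [-52.35, 119.4], [10.71, 147.94], [-69.91, 249.91], [12.55, 155.21], [-178.61, 178.61]. Speed limits (degrees/s): [147.25, 147.25, 180, 180, 180, 180].

INTERFACE

Orientations are given as [roll, pitch, yaw] about the fixed x, y, z axes, in that order (R = Rz(yaw) Ry(pitch) Rx(roll)).
In Python, from rig import * gives the robot as it stands.
- The arm moves only by the tool move_arm, never from a script. Its argument "plan" is a list of rows, each an object with "xyz": the shift along the world's x, y, z in m, a list of three; "delta_rot": the turn, a rotation vector about the world's x, y, z in degrees, a list of three. In form: [{"xyz": [dx, dy, dz], "delta_rot": [wx, wy, wz]}, ...]. A call has 1 to 8 rows; each row shifts and turns the pose as measured when the row begins; what a row does not reach is not made up. A row lasts 1/8 s, in which the tool goes at most 62.5 mm and 10.7 degrees, less where a joint would pass 70% of its speed; a pose out of reach is approached as far as the arm can. A call is refused whole if a number of a shift passes 0.0625 or a number of a turn 10.7, either way. A call with a gripper value outside its range is refused whole. "gripper" is the opening, from 0 (shut) to 1 (fully open), set as the call begins (left out, the last holds). The fingers move at their own pace and stop on an object; "squeeze" is the grip in N (left out, the last holds). Time passes only in rows, so rows that do not move let the fingers close. It gives the time, the measured TCP pose, the force and the opening at its end, in the units of the state.
- read_state(): the state, without advancing time (a new reading comes with each control period).
- read_camera(name): name is "scene" or "top"; returns a dict with "frame" (400x640x3 uint8, red, green, blue), "mtx" (3x3 intrinsics, pixels), "cam_to_world" (4x4, takes a point from camera to world coordinates). Camera axes: x right, y down, z forward; pixel columns grow to the right and rows downward; lengths in m; the calibration is good to about 2 mm. A picture is of the moment at which its call begins. There is no depth.
- job_done(): hands the job in, once; it reports no verdict.
The state is a dict: "t": time; "joints": joint angles; "qvel": joint speeds; "joint_torque": joint torques, N m; "ee_pos": TCP position; "tool_rot": TCP orientation; "contact_force": force on the tool from outside, world axes, zero at the start; "wrist_torque": the same for the moment, N m; "gripper_width": finger opening in m.
Only numpy, scipy, OpenCV 4.12 (cv2) and the standard library are available. Lean on these libraries where they do the work, as an engineer would, in place of code of your own. Each camera call takes 0.05 s, during which the arm holds its last target.

TASK

Take the yellow-handled pin tool from its stand, press the white release button at the bottom of the round recess in the blue filter slide with its pin, and keep it held down while pushing the slide all the way out, away from the robot, to its stop. Leave the orange slide in, then put the pin tool back upright in the stand hole it came from and let go.

Things in the scene. Friction and masses are not known exactly. Their poses are not given: they have to be found in the camera images.
- pin_tool: Steel pin with yellow handle, 0.12 kg, upright in one of two holes (30 mm, 100 mm apart along its y axis) of a stand; a black tamper, too thick for the recess, fills the other. Origin: pin tip, z up the tool. Pin 8 mm across, z 0 to 45 mm; collar 48 mm across to 51; round handle 24 mm across to 111. Collar rests on the stand, 70 mm above the bench. Closing fingers along its x clears the tamper.
- blue_recess (a point): Centre of the recess mouth in the top of the blue block (56 x 60 x 26 mm) at the slide's near end, 76 mm above the bench; moves with the slide. z up, x the way the slide is pushed out. Round hole 21 mm across, mouth chamfered 5 mm; the white button is its floor, 10 mm down, and sinks 7 mm more (1.5 to 5 N). A housing 105 mm high begins 98 mm along +x from the home position.
- blue_slide (a joint): How far the blue slide is out, m: 0 home and latched, 0.065 at its stop. Free while the button is down by 3.5 mm or more; catches again within 20 mm if let up on the way. About 2 N of friction; stays where it is left.
- orange_slide (a joint): The same for the like orange slide, 88 mm to the -y side of the blue one; it shall stay at 0.
There are look-alikes about, which are no part of the job. Leave any red look-alike of the pin_tool alone.

How it is judged (in metres and radians):
On the way, in this order (a step that is already met when the one before it is completed fails the run):
1. the pin tool's tip is in the blue slide's recess and holds the button down, the slide not yet pushed out (under 30 mm) (z of pin_tool in the frame of blue_recess below -0.013 m and horizontal distance between pin_tool and blue_recess below 0.012 m and value of joint blue_slide below 0.03 m), for 0.1 s.
2. the blue slide is pushed out by more than 57 mm with the pin still holding the button down (z of pin_tool in the frame of blue_recess below -0.013 m and horizontal distance between pin_tool and blue_recess below 0.012 m and value of joint blue_slide above 0.057 m), for 0.1 s.
At the end, for the whole second after the job is handed in: The blue slide is out by more than 55 of its 65 mm, the orange slide is home within 5 mm, and the pin tool stands at rest in the stand hole it came from, its collar on the plate, upright within 10 degrees and within 22 mm of where it first stood (value of joint blue_slide above 0.055 m and value of joint orange_slide below 0.005 m and distance of pin_tool from where it was at the start of the episode below 0.022 m and height (world z) of pin_tool between 0.02 and 0.031 m and angle between pin_tool's own z axis and vertical below 0.17 rad and linear speed of pin_tool below 0.02 m/s); the robot touches nothing.
It fails at once if the orange slide was pushed out (value of joint orange_slide above 0.01 m).
It also fails if it takes over 53 s, if anything falls off the work surface, if the arm or the gripper's body presses on something with over 40 N, if the wrist force passes 120 N, or if a joint passes its speed limit or range.

## Working session

There is one attempt and no reset: what is moved stays moved. The work goes in short steps, Python scripts to look and compute and a tool call to move; the robot and the scene stay as the last step left them, time stands still between calls to the robot, and variables do not carry over. Pictures are saved under pics/ and viewed, and the job is handed in when it is done.

Besides the shell and the picture viewer there is one more tool, called after "Call:" as name(argument=value, ...), one argument or row to a line, values as JSON. move_arm: Moves the arm, as the interface text tells. Its arguments: {"type":"object","properties":{"plan":{"type":"array"},"gripper":{"type":"number"},"squeeze":{"type":"number"}},"required":["plan"]}

```bash
mkdir -p pics; python3 - <<'E'
from rig import *
import cv2
print(read_state())
for n in("scene","top"):
    c=read_camera(n); cv2.imwrite(f"pics/{n}0.png",c["frame"][:,:,::-1]); print(n,c["mtx"],c["cam_to_world"])
E
```

```text
{'t': 0.0, 'joints': array([-8.69043810e+01,  1.48589547e+01,  8.80110869e+01,  1.13370014e-04,
        7.72353889e+01, -1.16203711e+01]), 'qvel': array([ 0.0636216 ,  0.01066679,  0.10762651, -0.09737609, -0.00212301,
       -0.05683095]), 'joint_torque': array([-1.96335845e-03, -4.37305284e+01, -2.84002787e+01,  7.17737898e-02,
        4.15474421e-02, -1.42025797e-04]), 'ee_pos': array([ 0.13970089, -0.5313894 ,  0.21782052]), 'tool_rot': array([-89.97865526,   0.10324728, -75.2840159 ]), 'contact_force': array([ 0.16223852, -1.04980985,  0.1026564 ]), 'wrist_torque': array([-0.00184712,  0.06803066,  0.0027285 ]), 'gripper_width': 0.09336340157388698}
scene [[399.83838272   0.         321.29067215]
 [  0.         399.83838272 192.41620476]
 [  0.           0.           1.        ]] [[ 2.60116147e-01  6.79523619e-01 -6.85993617e-01  1.14563834e+00]
 [ 9.65577273e-01 -1.83311245e-01  1.84546788e-01 -2.23543994e-01]
 [-3.46442705e-04 -7.10383445e-01 -7.03814777e-01  7.17142341e-01]
 [ 0.00000000e+00  0.00000000e+00  0.00000000e+00  1.00000000e+00]]
top [[417.15476371   0.         315.28419785]
 [  0.         417.15476371 196.83524279]
 [  0.           0.           1.        ]] [[-0.02423942 -0.99562724  0.09021554  0.44092452]
 [-0.99964166  0.02311373 -0.01350179 -0.06734532]
 [ 0.01135753 -0.09051049 -0.99583074  0.80861931]
 [ 0.          0.          0.          1.        ]]
```

View pics/scene0.png

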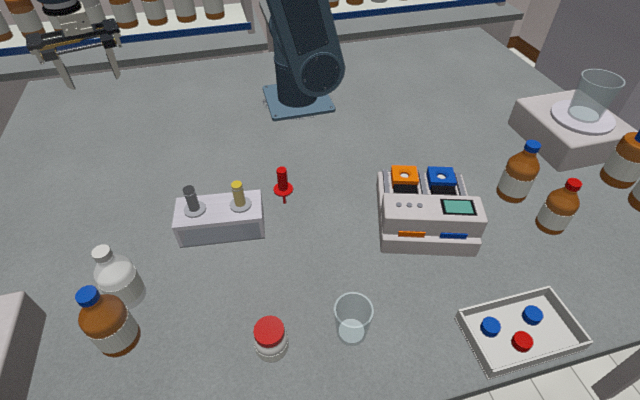

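View pics/top0.png

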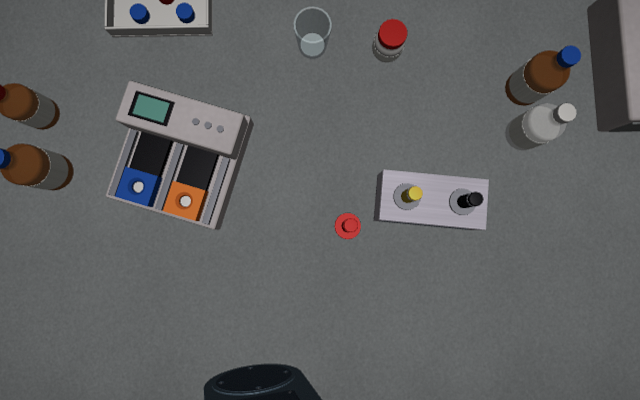

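```bash
cat > h.py <<'E'
from rig import *
import cv2, numpy as np
def ray(c,p,z):
    M=c["cam_to_world"]; d=M[:3,:3]@np.linalg.solve(c["mtx"],[p[0],p[1],1.]); o=M[:3,3]
    return o+d*(z-o[2])/d[2]
def proj(c,P):
    q=np.linalg.inv(c["cam_to_world"])@np.append(P,1); q=c["mtx"]@q[:3]; return q[:2]/q[2]
def mask(c,lo,hi,box=None):
    m=cv2.inRange(cv2.cvtColor(c["frame"],cv2.COLOR_RGB2HSV),np.array(lo),np.array(hi))
    if box:
        k=np.zeros_like(m);x0,y0,x1,y1=box;k[y0:y1,x0:x1]=255;m&=k
    return m
def big(m):
    cs,_=cv2.findContours(m,cv2.RETR_EXTERNAL,cv2.CHAIN_APPROX_NONE); return max(cs,key=cv2.contourArea)
E
python3 - <<'E'
from h import *
T=read_camera("top");S=read_camera("scene")
for n,c,bb,ob in(("top",T,(100,150,220,225),(100,150,220,225)),("scene",S,(420,160,465,195),(380,160,425,195))):
    for nm,lo,hi,b in(("yel",(20,80,60),(35,255,255),None),("blue",(105,120,60),(125,255,255),bb),("org",(8,150,100),(19,255,255),ob)):
        k=big(mask(c,lo,hi,b)); r=cv2.minAreaRect(k); print(n,nm,cv2.contourArea(k),cv2.boundingRect(k),r)
        if nm!="yel": 
            bx=cv2.boxPoints(r); print([ray(c,p,.076)[:2].round(4) for p in bx], ray(c,r[0],.076)[:2].round(4))
f=T["frame"][:,:,::-1]
a=cv2.resize(f[150:235,95:225],None,fx=6,fy=6,interpolation=cv2.INTER_CUBIC);cv2.imwrite("pics/a.png",a)
a=cv2.resize(f[160:240,370:500],None,fx=6,fy=6,interpolation=cv2.INTER_CUBIC);cv2.imwrite("pics/b.png",a)
f=S["frame"][:,:,::-1]
a=cv2.resize(f[160:260,375:490],None,fx=6,fy=6,interpolation=cv2.INTER_CUBIC);cv2.imwrite("pics/c.png",a)
a=cv2.resize(f[160:250,170:300],None,fx=6,fy=6,interpolation=cv2.INTER_CUBIC);cv2.imwrite("pics/d.png",a)
E
```

```text
top yel 149.0 (408, 186, 15, 16) ((414.50006103515625, 193.00001525878906), (13.86362075805664, 14.310833930969238), 63.43495178222656)
top blue 1047.5 (115, 166, 43, 40) ((135.95872497558594, 185.63760375976562), (35.34379196166992, 31.895618438720703), 16.69924545288086)
[array([0.5172, 0.2749]), array([0.5711, 0.2599]), array([0.5516, 0.2002]), array([0.498 , 0.2156])] [0.5344 0.2377]
top org 1048.5 (163, 181, 42, 40) ((183.5, 199.99998474121094), (34.46882247924805, 32.57146072387695), 18.43494987487793)
[array([0.4904, 0.1917]), array([0.5445, 0.1741]), array([0.5239, 0.1166]), array([0.4699, 0.1346])] [0.5071 0.1542]
scene yel 109.0 (233, 190, 12, 16) ((238.90383911132812, 198.0192413330078), (14.904828071594238, 9.21745777130127), 78.69007110595703)
scene blue 471.5 (427, 166, 30, 22) ((441.2483215332031, 175.47930908203125), (21.09355354309082, 28.484600067138672), 85.2363510131836)
[array([0.4995, 0.2153]), array([0.5095, 0.2865]), array([0.5782, 0.2539]), array([0.5682, 0.1867])] [0.5398 0.2351]
scene org 437.5 (391, 165, 28, 20) ((404.5025329589844, 174.45013427734375), (27.615503311157227, 18.327106475830078), 2.8624050617218018)
[array([0.5322, 0.1082]), array([0.4719, 0.135 ]), array([0.4942, 0.1981]), array([0.5533, 0.1683])] [0.5136 0.1521]
```

View pics/a.png

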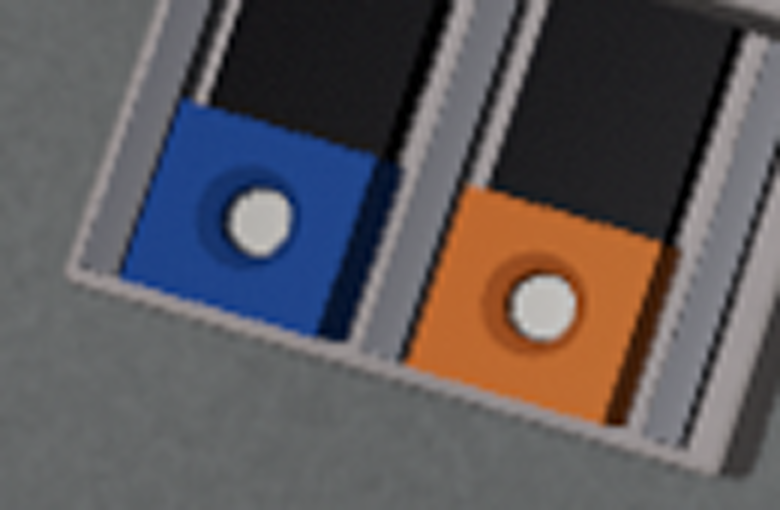

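View pics/b.png

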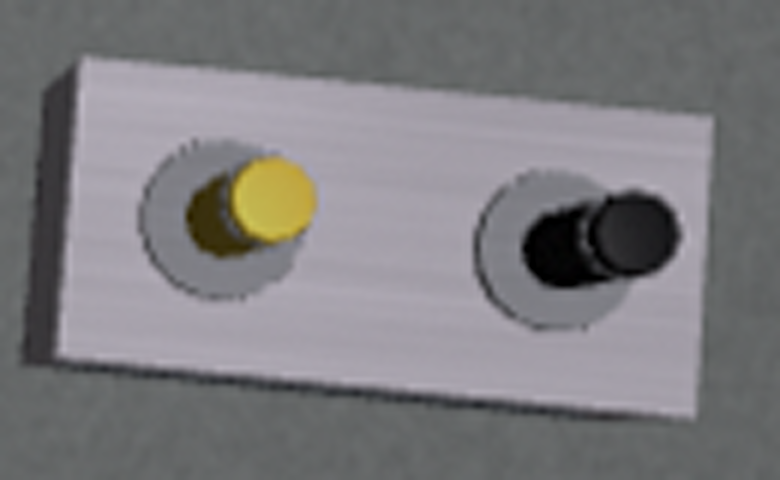

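View pics/c.png

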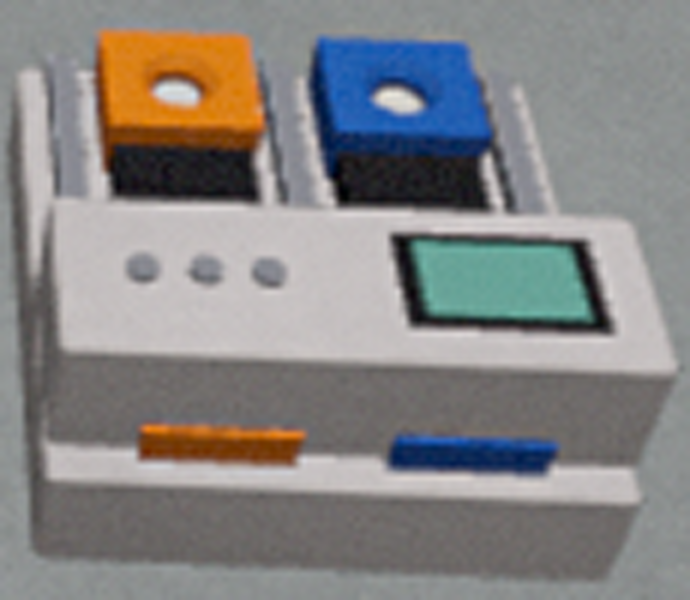

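View pics/d.png

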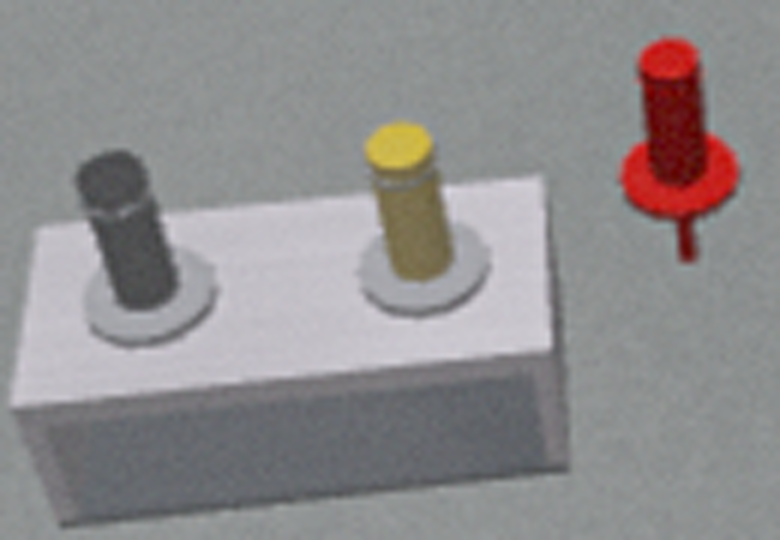

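```bash
cat >> h.py <<'E'
def tri(T,p,S,q):
    A=[np.linalg.inv(c["cam_to_world"])[:3] for c in(T,S)]
    u=[cv2.undistortPoints(np.array([[a]],float),c["mtx"],None).reshape(2,1) for c,a in((T,p),(S,q))]
    X=cv2.triangulatePoints(A[0],A[1],u[0],u[1]).ravel(); return X[:3]/X[3]
E
python3 - <<'E'
from h import *
T=read_camera("top");S=read_camera("scene")
for n,p,q,z in(("rec",(135.6,185.75),(441.1,174.6),.076),("top",(415.25,192.9),(236.1,184.1),.136),("col",(406.4,196.1),(240.3,203.9),.076),("tamp",(462.9,201.3),(193.5+.6,209),.076)):
    print(n,ray(T,p,z).round(4),ray(S,q,z).round(4),tri(T,p,S,q).round(4))
# button in blue
print("btn",ray(T,(138.0,186.6),.066).round(4))
a,b=ray(T,(406.4,196.1),.076),ray(T,(462.9,201.3),.076);d=a-b;print(np.linalg.norm(d),np.degrees(np.arctan2(d[1],d[0])))
# slide direction: blue vs orange chamfer, top view
o=ray(T,(95+(530+.5)/6-.5,150+303.5/6-.5),.076);r=ray(T,(135.6,185.75),.076);d=r-o
print(o,np.linalg.norm(d),np.degrees(np.arctan2(d[1],d[0])))
E
```

```text
rec [0.5342 0.2383 0.076 ] [0.5369 0.2362 0.076 ] [0.5343 0.2387 0.0734]
top [ 0.5045 -0.239   0.136 ] [ 0.5083 -0.2382  0.136 ] [ 0.5049 -0.239   0.1332]
col [ 0.5049 -0.2384  0.076 ] [ 0.5089 -0.238   0.076 ] [ 0.5053 -0.2386  0.0726]
tamp [ 0.4933 -0.3382  0.076 ] [ 0.498  -0.3374  0.076 ] [ 0.4937 -0.3388  0.0721]
btn [0.5339 0.2382 0.066 ]
0.10043761590064978 83.39376768032623
[0.5069644  0.15524825 0.076     ] 0.08738746791970556 71.83534195593589
```

Call:
move_arm(
  plan=[
    {"xyz": [0.0457, 0.0366, 0], "delta_rot": [0, 0, 8.6]},
    {"xyz": [0.0457, 0.0366, 0], "delta_rot": [0, 0, 8.6]},
    {"xyz": [0.0457, 0.0366, 0], "delta_rot": [0, 0, 8.6]},
    {"xyz": [0.0457, 0.0366, 0], "delta_rot": [0, 0, 8.6]},
    {"xyz": [0.0457, 0.0366, 0], "delta_rot": [0, 0, 8.6]},
    {"xyz": [0.0457, 0.0366, 0], "delta_rot": [0, 0, 8.6]},
    {"xyz": [0.0457, 0.0366, 0], "delta_rot": [0, 0, 8.6]},
    {"xyz": [0.0457, 0.0366, 0], "delta_rot": [0, 0, 8.6]},
  ],
  gripper=1,
  squeeze=40,
)

```text
t: 1.3
ee_pos: [0.5118, -0.2326, 0.2184]
tool_rot: [-90.1, -0.1, -4.8]
contact_force: [-0.3, -0.6, 0.8]
gripper_width: 0.0929
```

Call:
move_arm(
  plan=[
    {"xyz": [0, 0, 0], "delta_rot": [0, 0, 0]},
    {"xyz": [-0.006, -0.006, 0], "delta_rot": [0, 0, -1.8]},
    {"xyz": [0, 0, 0], "delta_rot": [0, 0, 0]},
  ],
)

```text
t: 1.68
ee_pos: [0.5067, -0.2366, 0.2178]
tool_rot: [-90.1, -0.1, -6.5]
contact_force: [0.4, -0.2, -0.2]
gripper_width: 0.0933
```

```bash
python3 - <<'E'
from h import *
s=read_state();print(s["ee_pos"],s["tool_rot"])
T=read_camera("top");S=read_camera("scene")
f=S["frame"][:,:,::-1]
cv2.imwrite("pics/e.png",cv2.resize(f[60:260,130:350],None,fx=3,fy=3,interpolation=cv2.INTER_CUBIC))
f=T["frame"][:,:,::-1]
cv2.imwrite("pics/f.png",cv2.resize(f[60:300,330:550],None,fx=2.5,fy=2.5,interpolation=cv2.INTER_CUBIC))
print(proj(S,s["ee_pos"]))
E
```

```text
[ 0.5067417  -0.23658324  0.21778313] [-90.08582612  -0.09472661  -6.46653452]
[230.5877746  153.30296345]
```

View pics/e.png

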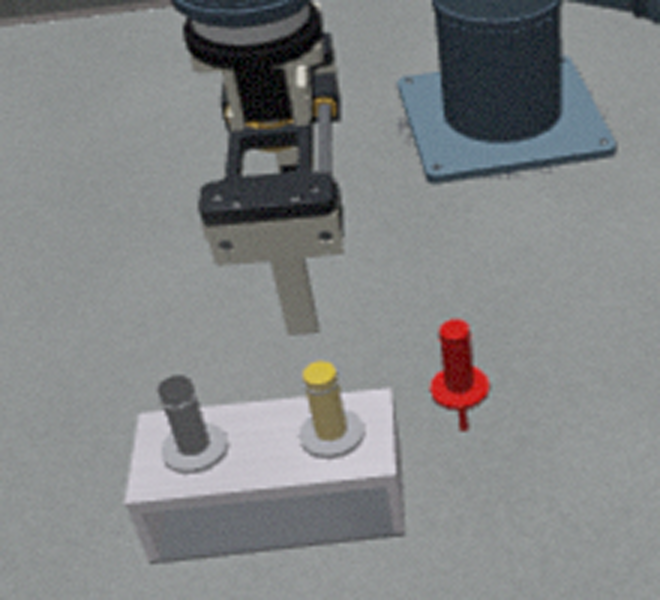

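Call:
move_arm(
  plan=[
    {"xyz": [-0.0005, -0.002, -0.045], "delta_rot": [0, 0, 0]},
    {"xyz": [0, 0, -0.045], "delta_rot": [0, 0, 0]},
    {"xyz": [0, 0, -0.033], "delta_rot": [0, 0, 0]},
    {"xyz": [0, 0, 0], "delta_rot": [0, 0, 0]},
    {"xyz": [0, 0, 0], "delta_rot": [0, 0, 0]},
  ],
)

```text
t: 2.4
ee_pos: [0.5046, -0.2444, 0.0953]
tool_rot: [-90.3, -0.4, -7.0]
contact_force: [-0.1, 0.6, 0.2]
gripper_width: 0.0931
```

Call:
move_arm(
  plan=[
    {"xyz": [0.001, 0.006, -0.008], "delta_rot": [0.3, 0.3, 0.4]},
    {"xyz": [0, 0, 0], "delta_rot": [0, 0, 0]},
    {"xyz": [0, 0, 0], "delta_rot": [0, 0, 0]},
  ],
)

```text
t: 2.78
ee_pos: [0.5075, -0.2395, 0.0904]
tool_rot: [-90.2, -0.4, -6.6]
contact_force: [-0.9, -0.5, 0.1]
gripper_width: 0.093
```

Call:
move_arm(
  plan=[
    {"xyz": [-0.002, 0.001, -0.005], "delta_rot": [0, 0, 0]},
    {"xyz": [0, 0, 0], "delta_rot": [0, 0, 0]},
  ],
)

```text
t: 3.02
ee_pos: [0.5056, -0.2384, 0.0856]
tool_rot: [-90.2, -0.4, -6.6]
contact_force: [0.0, -0.4, 0.1]
gripper_width: 0.093
```

```bash
python3 - <<'E'
from h import *
for i in range(4):
    s=read_state();print(s["t"],s["ee_pos"],s["tool_rot"],s["qvel"].round(2)); read_camera("top")
E
```

```text
3.025 [ 0.50557937 -0.23840172  0.08559783] [-90.19303661  -0.43362629  -6.61676899] [ 0.05 -0.38 -0.76 -0.01 -0.06 -0.02]
3.075 [ 0.50584935 -0.23861299  0.08585674] [-90.2088296   -0.46771889  -6.62035431] [ 0.01  0.03 -0.45 -0.02  0.05  0.  ]
3.125 [ 0.50596979 -0.23871166  0.08596338] [-90.21556582  -0.47746255  -6.62078736] [-0.04 -0.02 -0.24  0.09  0.08 -0.  ]
3.175 [ 0.50602278 -0.23878421  0.08600267] [-90.2174313   -0.48331829  -6.62434052] [ 0.02 -0.06 -0.07  0.1   0.18 -0.1 ]
```

Call:
move_arm(
  plan=[
    {"xyz": [0, 0, 0], "delta_rot": [0, 0, 0]},
    {"xyz": [0, 0, 0], "delta_rot": [0, 0, 0]},
    {"xyz": [0, 0, 0], "delta_rot": [0, 0, 0]},
    {"xyz": [0, 0, 0], "delta_rot": [0, 0, 0]},
    {"xyz": [0, 0, 0], "delta_rot": [0, 0, 0]},
    {"xyz": [0, 0, 0], "delta_rot": [0, 0, 0]},
  ],
  gripper=0,
  squeeze=40,
)

```text
t: 3.98
ee_pos: [0.5061, -0.2389, 0.0861]
tool_rot: [-90.2, -0.5, -6.6]
contact_force: [0.4, -0.6, -0.1]
gripper_width: 0.0374
```

Call:
move_arm(
  plan=[
    {"xyz": [0, 0, 0], "delta_rot": [0, 0, 0]},
    {"xyz": [0, 0, 0], "delta_rot": [0, 0, 0]},
    {"xyz": [0, 0, 0], "delta_rot": [0, 0, 0]},
    {"xyz": [0, 0, 0], "delta_rot": [0, 0, 0]},
    {"xyz": [0, 0, 0], "delta_rot": [0, 0, 0]},
  ],
)

```text
t: 4.6
ee_pos: [0.5059, -0.2389, 0.0862]
tool_rot: [-90.2, -0.5, -6.6]
contact_force: [-0.7, 0.1, 0.5]
gripper_width: 0.0234
```

Call:
move_arm(
  plan=[
    {"xyz": [0, 0, 0.04], "delta_rot": [0, 0, 0]},
    {"xyz": [0, 0, 0.05], "delta_rot": [0, 0, 0]},
    {"xyz": [0, 0, 0.05], "delta_rot": [0, 0, 0]},
    {"xyz": [0, 0, 0], "delta_rot": [0, 0, 0]},
    {"xyz": [0, 0, 0], "delta_rot": [0, 0, 0]},
    {"xyz": [0, 0, 0], "delta_rot": [0, 0, 0]},
  ],
)

```text
t: 5.35
ee_pos: [0.5033, -0.2367, 0.2251]
tool_rot: [-89.9, -0.1, -6.6]
contact_force: [-0.1, -0.8, -1.7]
gripper_width: 0.0235
```

```bash
python3 - <<'E'
from h import *
s=read_state();print(s["ee_pos"],s["tool_rot"])
T=read_camera("top");S=read_camera("scene")
f=S["frame"][:,:,::-1]
P=np.array(s["ee_pos"]);p=proj(S,P);q=proj(S,P-[0,0,.061]);print(p,q)
x,y=map(int,q)
print(x-60,y-70)
cv2.imwrite("pics/g.png",cv2.resize(f[y-70:y+30,x-60:x+60],None,fx=6,fy=6,interpolation=cv2.INTER_CUBIC))
f=T["frame"][:,:,::-1]
cv2.imwrite("pics/h.png",cv2.resize(f[60:300,330:550],None,fx=2.5,fy=2.5,interpolation=cv2.INTER_CUBIC))
E
```

```text
[ 0.50334431 -0.2367125   0.22508641] [-8.99426498e+01 -5.18389267e-02 -6.63607620e+00]
[229.74486626 149.35286532] [234.50510755 172.52729295]
174 102
```

View pics/g.png

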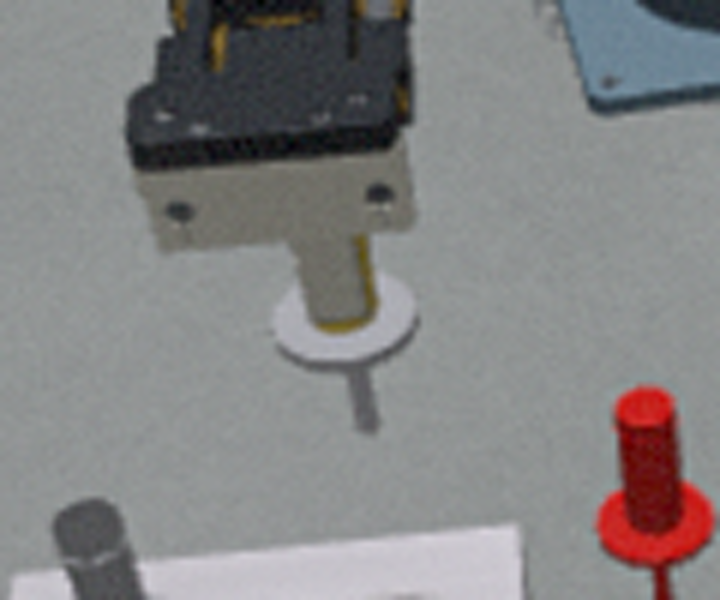

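View pics/h.png

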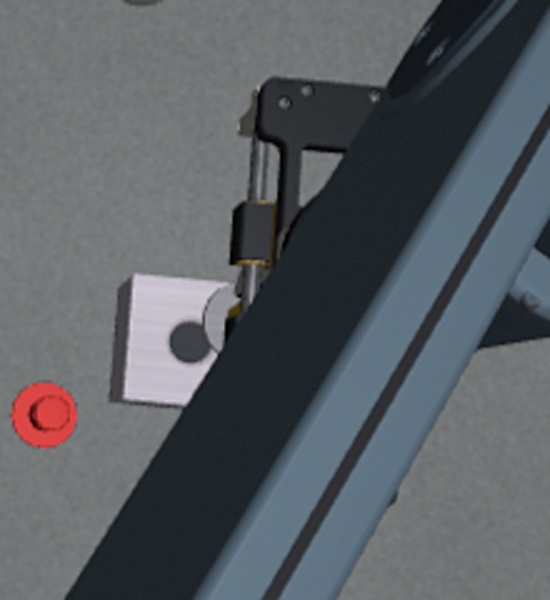

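Call:
move_arm(
  plan=[
    {"xyz": [0.004, 0.03, 0], "delta_rot": [0, 0, 0]},
    {"xyz": [0.004, 0.055, 0], "delta_rot": [0, 0, 0]},
    {"xyz": [0.004, 0.06, 0], "delta_rot": [0, 0, 0]},
    {"xyz": [0.004, 0.06, 0], "delta_rot": [0, 0, 0]},
    {"xyz": [0.004, 0.06, 0], "delta_rot": [0, 0, 0]},
    {"xyz": [0.004, 0.06, 0], "delta_rot": [0, 0, 0]},
    {"xyz": [0.004, 0.055, 0], "delta_rot": [0, 0, 0]},
    {"xyz": [0.004, 0.03, 0], "delta_rot": [0, 0, 0]},
  ],
)

```text
t: 6.45
ee_pos: [0.5311, 0.1833, 0.2156]
tool_rot: [-89.8, 0.8, -7.1]
contact_force: [0.5, 0.6, -1.2]
gripper_width: 0.0235
```

Call:
move_arm(
  plan=[
    {"xyz": [0.004, 0.04, 0], "delta_rot": [0, -0.8, 0.4]},
    {"xyz": [0, 0.008, -0.01], "delta_rot": [0, 0, 0]},
    {"xyz": [0, 0, 0], "delta_rot": [0, 0, 0]},
    {"xyz": [0, 0, 0], "delta_rot": [0, 0, 0]},
  ],
)

```text
t: 6.95
ee_pos: [0.5332, 0.2338, 0.201]
tool_rot: [-89.9, 0.3, -6.4]
contact_force: [0.1, 0.6, -1.5]
gripper_width: 0.0234
```

Call:
move_arm(
  plan=[
    {"xyz": [0.002, 0.003, -0.02], "delta_rot": [0, -0.3, 0]},
    {"xyz": [0, 0, -0.024], "delta_rot": [0, 0, 0]},
    {"xyz": [0, 0, 0], "delta_rot": [0, 0, 0]},
    {"xyz": [0, 0, 0], "delta_rot": [0, 0, 0]},
    {"xyz": [0, 0, 0], "delta_rot": [0, 0, 0]},
  ],
)

```text
t: 7.58
ee_pos: [0.5376, 0.2318, 0.1591]
tool_rot: [-89.9, -0.2, -6.8]
contact_force: [0.2, -0.2, -1.1]
gripper_width: 0.0232
```

```bash
python3 - <<'E'
from h import *
s=read_state();print(s["ee_pos"],s["tool_rot"])
T=read_camera("top");S=read_camera("scene")
f=S["frame"][:,:,::-1]
P=np.array(s["ee_pos"]);print(proj(S,P-[0,0,.061]), proj(S,[.5355,.2375,.076]),proj(T,P-[0,0,.061]))
cv2.imwrite("pics/i.png",cv2.resize(f[110:210,380:500],None,fx=6,fy=6,interpolation=cv2.INTER_CUBIC))
f=T["frame"][:,:,::-1]
cv2.imwrite("pics/j.png",cv2.resize(f[120:240,80:240],None,fx=4,fy=4,interpolation=cv2.INTER_CUBIC))
E
```

```text
[0.53764434 0.23178168 0.1590928 ] [-89.88046794  -0.19030509  -6.83025163]
[441.53071271 168.15199744] [441.33627319 174.13395574] [134.05329217 182.15045054]
```

View pics/i.png

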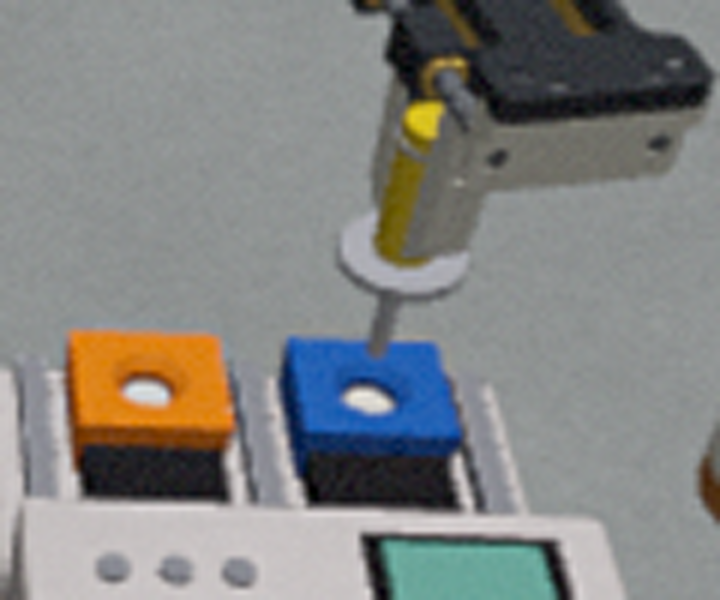

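View pics/j.png

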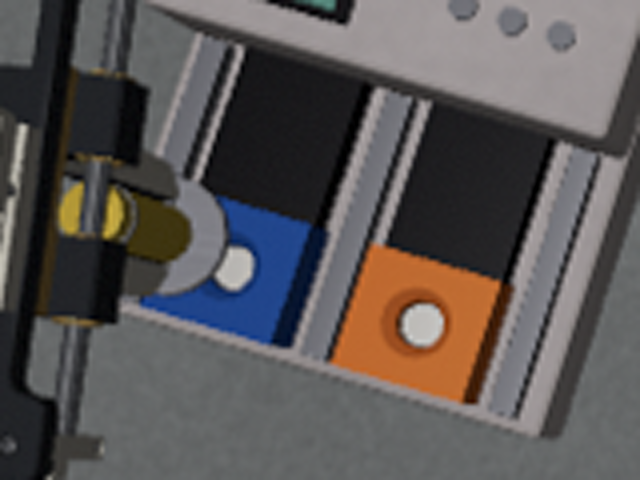

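```bash
python3 - <<'E'
from h import *
S=read_camera("scene");s=read_state();P=s["ee_pos"];print(P,s["tool_rot"])
print(ray(S,(442.55,168.2),P[2]-.061),ray(S,(441.6,175.0),.076),ray(S,(441.1,174.6),.076))
E
```

```text
[0.53753634 0.23213473 0.15888387] [-89.87539084  -0.18972432  -6.80415967]
[0.5382162  0.23416177 0.09788387] [0.53846089 0.23667421 0.076     ] [0.53686008 0.23618435 0.076     ]
```

Call:
move_arm(
  plan=[
    {"xyz": [-0.001, 0.003, -0.006], "delta_rot": [0, 0, 0]},
    {"xyz": [0, 0, 0], "delta_rot": [0, 0, 0]},
    {"xyz": [0, 0, 0], "delta_rot": [0, 0, 0]},
  ],
)

```text
t: 8.1
ee_pos: [0.5364, 0.2357, 0.1529]
tool_rot: [-89.9, -0.2, -6.8]
contact_force: [-0.8, 0.4, -1.6]
gripper_width: 0.0236
```

Call:
move_arm(
  plan=[
    {"xyz": [0, 0, -0.009], "delta_rot": [0, 0, 0]},
    {"xyz": [0, 0, -0.008], "delta_rot": [0, 0, 0]},
    {"xyz": [0, 0, -0.004], "delta_rot": [0, 0, 0]},
    {"xyz": [0, 0, 0], "delta_rot": [0, 0, 0]},
    {"xyz": [0, 0, 0], "delta_rot": [0, 0, 0]},
  ],
)

```text
t: 8.72
ee_pos: [0.536, 0.2356, 0.1297]
tool_rot: [-89.9, -0.2, -6.8]
contact_force: [0.9, -0.4, -1.3]
gripper_width: 0.0236
```

Call:
move_arm(
  plan=[
    {"xyz": [0, 0, -0.004], "delta_rot": [0, 0, 0]},
    {"xyz": [0, 0, -0.003], "delta_rot": [0, 0, 0]},
    {"xyz": [0, 0, 0], "delta_rot": [0, 0, 0]},
    {"xyz": [0, 0, 0], "delta_rot": [0, 0, 0]},
  ],
)

```text
t: 9.22
ee_pos: [0.5366, 0.2358, 0.1237]
tool_rot: [-89.9, -0.3, -6.8]
contact_force: [-0.7, -0.9, 1.4]
gripper_width: 0.0237
```

Call:
move_arm(
  plan=[
    {"xyz": [0, 0, -0.003], "delta_rot": [0, 0, 0]},
    {"xyz": [0, 0, -0.0005], "delta_rot": [0, 0, 0]},
    {"xyz": [0, 0, 0], "delta_rot": [0, 0, 0]},
    {"xyz": [0, 0, 0], "delta_rot": [0, 0, 0]},
  ],
)

```text
t: 9.72
ee_pos: [0.5366, 0.2358, 0.1207]
tool_rot: [-89.8, -0.3, -6.8]
contact_force: [-1.1, -0.3, 2.2]
gripper_width: 0.0234
```

Call:
move_arm(
  plan=[
    {"xyz": [0.004, -0.0013, 0], "delta_rot": [0, 0, 0]},
    {"xyz": [0.004, -0.0013, 0], "delta_rot": [0, 0, 0]},
    {"xyz": [0.004, -0.0013, 0], "delta_rot": [0, 0, 0]},
    {"xyz": [0.004, -0.0013, 0], "delta_rot": [0, 0, 0]},
  ],
)

```text
t: 10.22
ee_pos: [0.5527, 0.2305, 0.1205]
tool_rot: [-89.8, -0.2, -6.8]
contact_force: [-2.1, 0.2, 2.1]
gripper_width: 0.0235
```

Call:
move_arm(
  plan=[
    {"xyz": [0.004, -0.0013, 0], "delta_rot": [0, 0, 0]},
    {"xyz": [0.004, -0.0013, 0], "delta_rot": [0, 0, 0]},
    {"xyz": [0.004, -0.0013, 0], "delta_rot": [0, 0, 0]},
    {"xyz": [0.004, -0.0013, 0], "delta_rot": [0, 0, 0]},
    {"xyz": [0.004, -0.0013, 0], "delta_rot": [0, 0, 0]},
    {"xyz": [0.004, -0.0013, 0], "delta_rot": [0, 0, 0]},
  ],
)

```text
t: 10.98
ee_pos: [0.5786, 0.2221, 0.1205]
tool_rot: [-89.8, -0.2, -6.8]
contact_force: [-2.6, -0.6, 1.8]
gripper_width: 0.0236
```

```bash
python3 - <<'E'
from h import *
s=read_state();print(s["ee_pos"],s["tool_rot"],s["contact_force"])
S=read_camera("scene")
f=S["frame"][:,:,::-1]
cv2.imwrite("pics/k.png",cv2.resize(f[130:270,370:500],None,fx=4,fy=4,interpolation=cv2.INTER_CUBIC))
E
```

```text
[0.57857003 0.2220567  0.1204671 ] [-89.84158897  -0.17237892  -6.76108508] [-2.62077084 -0.56179907  1.80589585]
```

View pics/k.png

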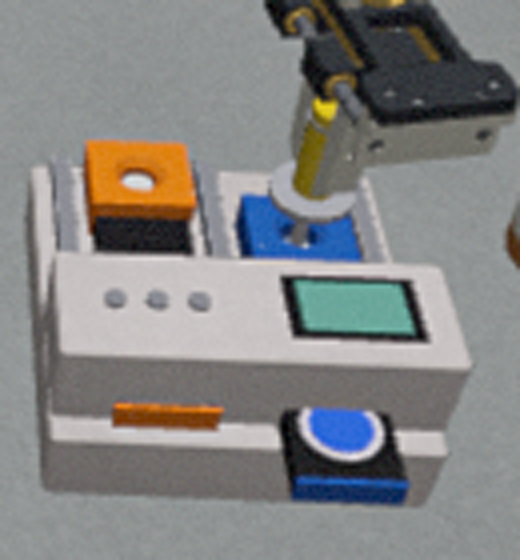

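The slide is following: its far end shows at the front (about px 458,250 in the full image) and the orange one is still in. I'll keep pushing.

Call:
move_arm(
  plan=[
    {"xyz": [0.004, -0.0013, 0], "delta_rot": [0, 0, 0]},
    {"xyz": [0.004, -0.0013, 0], "delta_rot": [0, 0, 0]},
    {"xyz": [0.004, -0.0013, 0], "delta_rot": [0, 0, 0]},
    {"xyz": [0.004, -0.0013, 0], "delta_rot": [0, 0, 0]},
  ],
)

```text
t: 11.52
ee_pos: [0.5961, 0.2164, 0.1205]
tool_rot: [-89.8, -0.2, -6.8]
contact_force: [-2.5, -0.3, 2.0]
gripper_width: 0.0234
```

Call:
move_arm(
  plan=[
    {"xyz": [0.003, -0.001, 0], "delta_rot": [0, 0, 0]},
    {"xyz": [0.002, -0.0006, 0], "delta_rot": [0, 0, 0]},
  ],
)

```text
t: 11.78
ee_pos: [0.6015, 0.2147, 0.1204]
tool_rot: [-89.8, -0.2, -6.8]
contact_force: [-3.0, -0.1, 2.9]
gripper_width: 0.0232
```

Call:
move_arm(
  plan=[
    {"xyz": [0.002, -0.0006, 0], "delta_rot": [0, 0, 0]},
    {"xyz": [0.001, -0.0003, 0], "delta_rot": [0, 0, 0]},
  ],
)

```text
t: 12.02
ee_pos: [0.6023, 0.2146, 0.1202]
tool_rot: [-89.8, 0.1, -6.8]
contact_force: [-4.6, 1.5, 5.6]
gripper_width: 0.0235
```

Call:
move_arm(
  plan=[
    {"xyz": [0.001, -0.0003, 0], "delta_rot": [0, 0, 0]},
    {"xyz": [0, 0, 0], "delta_rot": [0, 0, 0]},
  ],
)

```text
t: 12.28
ee_pos: [0.6023, 0.2146, 0.1203]
tool_rot: [-89.8, 0.2, -6.7]
contact_force: [-3.6, 0.7, 3.3]
gripper_width: 0.0235
```

```bash
python3 - <<'E'
from h import *
s=read_state();print(s["ee_pos"],s["tool_rot"],s["contact_force"])
S=read_camera("scene");T=read_camera("top")
f=S["frame"][:,:,::-1]
cv2.imwrite("pics/l.png",cv2.resize(f[130:270,370:500],None,fx=4,fy=4,interpolation=cv2.INTER_CUBIC))
f=T["frame"][:,:,::-1]
cv2.imwrite("pics/m.png",cv2.resize(f[40:240,60:260],None,fx=3,fy=3,interpolation=cv2.INTER_CUBIC))
E
```

```text
[0.60230218 0.21462763 0.12026881] [-89.80418696   0.21459493  -6.74323991] [-3.5930599   0.70070931  3.25144773]
```

View pics/l.png

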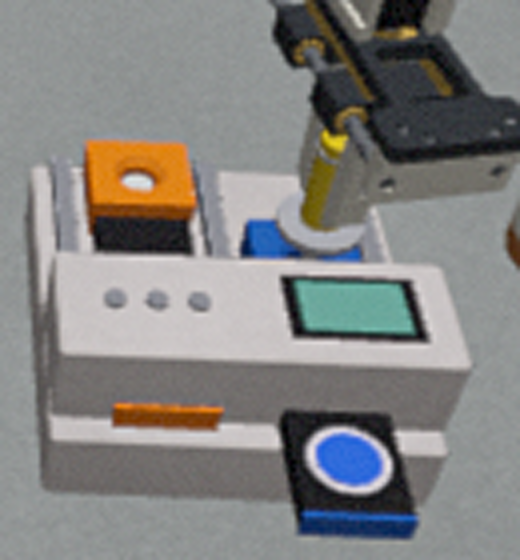

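View pics/m.png

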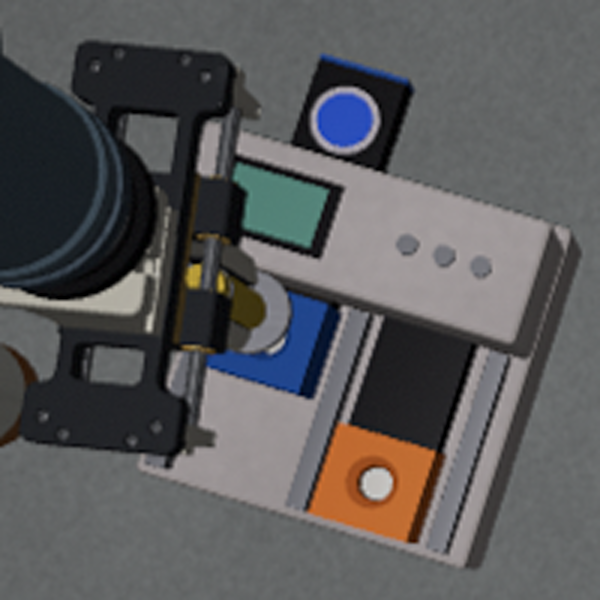

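Call:
move_arm(
  plan=[
    {"xyz": [-0.002, 0.0006, 0.002], "delta_rot": [0, 0, 0]},
    {"xyz": [0, 0, 0.01], "delta_rot": [0, 0, 0]},
    {"xyz": [0, 0, 0.02], "delta_rot": [0, 0, 0]},
    {"xyz": [0, 0, 0.035], "delta_rot": [0, 0, 0]},
    {"xyz": [0, 0, 0.035], "delta_rot": [0, 0, 0]},
    {"xyz": [0, 0, 0], "delta_rot": [0, 0, 0]},
    {"xyz": [0, 0, 0], "delta_rot": [0, 0, 0]},
  ],
)

```text
t: 13.25
ee_pos: [0.6018, 0.2136, 0.223]
tool_rot: [-89.9, 0.1, -6.8]
contact_force: [-0.0, 0.3, -1.9]
gripper_width: 0.0233
```

```bash
python3 - <<'E'
from h import *
s=read_state();print(s["ee_pos"],s["tool_rot"],s["contact_force"])
S=read_camera("scene");T=read_camera("top")
f=S["frame"][:,:,::-1]
P=np.array(s["ee_pos"]);print(proj(S,P),proj(S,P-[0,0,.061]))
cv2.imwrite("pics/n.png",cv2.resize(f[90:270,370:500],None,fx=3,fy=3,interpolation=cv2.INTER_CUBIC))
f=T["frame"][:,:,::-1]
cv2.imwrite("pics/o.png",cv2.resize(f[40:240,60:260],None,fx=3,fy=3,interpolation=cv2.INTER_CUBIC))
E
```

```text
[0.60181892 0.21362306 0.22301732] [-89.90963416   0.11702604  -6.80258342] [-0.02288003  0.34501292 -1.89754285]
[461.38681966 143.20007039] [454.27410705 166.22046632]
```

View pics/n.png

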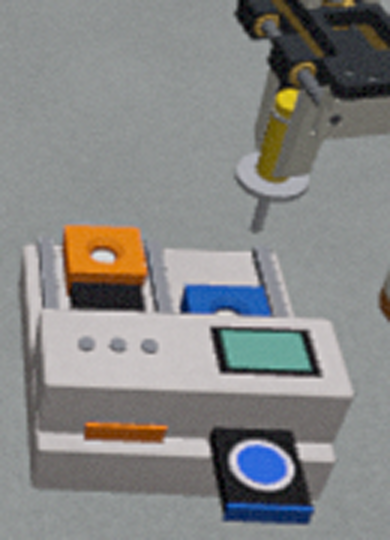

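View pics/o.png

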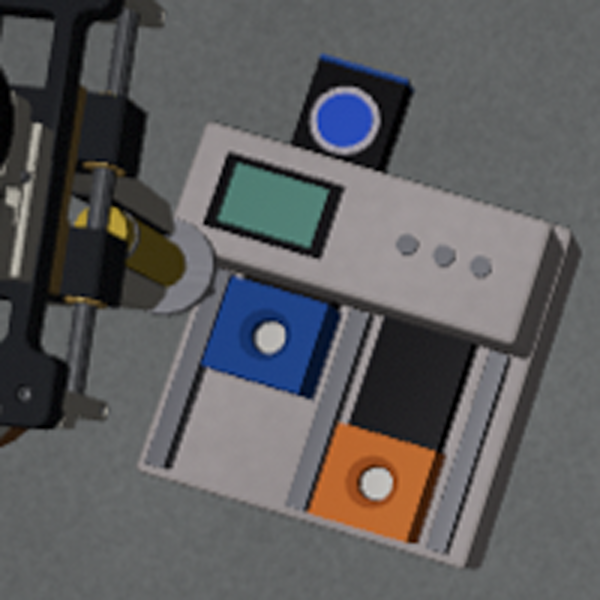

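Call:
move_arm(
  plan=[
    {"xyz": [-0.012, -0.03, 0.003], "delta_rot": [0, 0, 0]},
    {"xyz": [-0.012, -0.055, 0], "delta_rot": [0, 0, 0]},
    {"xyz": [-0.012, -0.06, 0], "delta_rot": [0, 0, 0]},
    {"xyz": [-0.012, -0.06, 0], "delta_rot": [0, 0, 0]},
    {"xyz": [-0.012, -0.06, 0], "delta_rot": [0, 0, 0]},
    {"xyz": [-0.012, -0.06, 0], "delta_rot": [0, 0, 0]},
    {"xyz": [-0.012, -0.055, 0], "delta_rot": [0, 0, 0]},
    {"xyz": [-0.012, -0.03, 0], "delta_rot": [0, 0, 0]},
  ],
)

```text
t: 14.35
ee_pos: [0.497, -0.2036, 0.213]
tool_rot: [-89.8, 1.1, -6.4]
contact_force: [-0.1, -0.7, -1.2]
gripper_width: 0.0233
```

Call:
move_arm(
  plan=[
    {"xyz": [0.008, -0.03, 0], "delta_rot": [0, -1, -0.2]},
    {"xyz": [0, 0, 0], "delta_rot": [0, 0, 0]},
    {"xyz": [0, 0, 0], "delta_rot": [0, 0, 0]},
    {"xyz": [0, 0, 0], "delta_rot": [0, 0, 0]},
  ],
)

```text
t: 14.85
ee_pos: [0.5018, -0.2347, 0.2082]
tool_rot: [-89.4, 0.6, -6.9]
contact_force: [0.2, -0.2, -2.0]
gripper_width: 0.0233
```

Call:
move_arm(
  plan=[
    {"xyz": [0.004, -0.004, -0.02], "delta_rot": [-0.6, -0.6, 0]},
    {"xyz": [0, 0, -0.02], "delta_rot": [0, 0, 0]},
    {"xyz": [0, 0, 0], "delta_rot": [0, 0, 0]},
    {"xyz": [0, 0, 0], "delta_rot": [0, 0, 0]},
  ],
)

```text
t: 15.35
ee_pos: [0.5068, -0.235, 0.1683]
tool_rot: [-90.0, -0.2, -6.6]
contact_force: [-0.2, -0.5, -0.7]
gripper_width: 0.0236
```

```bash
python3 - <<'E'
from h import *
s=read_state();print(s["ee_pos"],s["tool_rot"],s["contact_force"])
S=read_camera("scene")
f=S["frame"][:,:,::-1]
P=np.array(s["ee_pos"]);print(proj(S,P-[0,0,.016]),proj(S,P-[0,0,.061]),proj(S,[.506,-.2387,.07]))
cv2.imwrite("pics/p.png",cv2.resize(f[140:240,170:290],None,fx=6,fy=6,interpolation=cv2.INTER_CUBIC))
E
```

```text
[ 0.50682486 -0.23504576  0.1683374 ] [-89.95019419  -0.17497267  -6.57429276] [-0.17214234 -0.45929754 -0.6789189 ]
[236.35754828 177.66606321] [239.47350911 192.97759012] [240.20235453 204.90667553]
```

View pics/p.png

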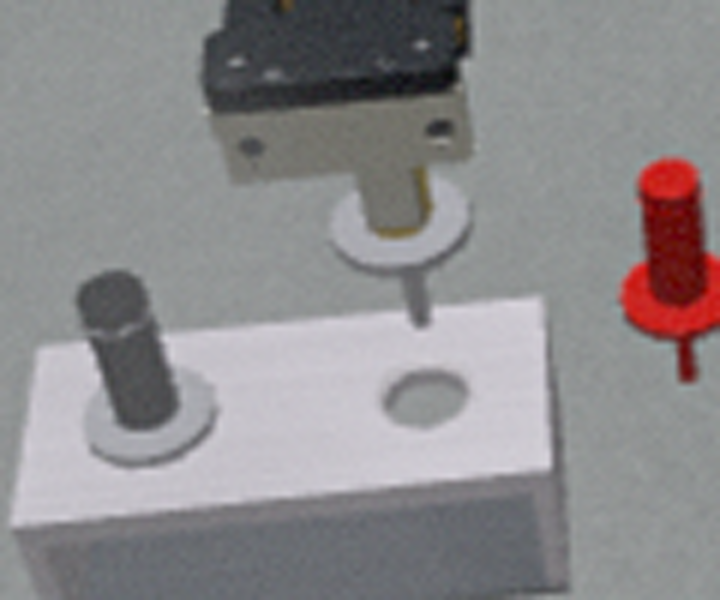

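Call:
move_arm(
  plan=[
    {"xyz": [0.0005, -0.0035, -0.01], "delta_rot": [0, 0, 0]},
    {"xyz": [0, 0, -0.02], "delta_rot": [0, 0, 0]},
    {"xyz": [0, 0, 0], "delta_rot": [0, 0, 0]},
    {"xyz": [0, 0, 0], "delta_rot": [0, 0, 0]},
  ],
)

```text
t: 15.9
ee_pos: [0.5086, -0.2398, 0.1393]
tool_rot: [-90.1, -0.4, -6.6]
contact_force: [0.1, 0.4, -1.1]
gripper_width: 0.0239
```

Call:
move_arm(
  plan=[
    {"xyz": [-0.001, 0.001, -0.015], "delta_rot": [0, 0, 0]},
    {"xyz": [0, 0, -0.015], "delta_rot": [0, 0, 0]},
    {"xyz": [0, 0, -0.01], "delta_rot": [0, 0, 0]},
    {"xyz": [0, 0, 0], "delta_rot": [0, 0, 0]},
    {"xyz": [0, 0, 0], "delta_rot": [0, 0, 0]},
  ],
)

```text
t: 16.52
ee_pos: [0.5076, -0.239, 0.097]
tool_rot: [-90.1, -0.4, -6.6]
contact_force: [-0.4, 0.5, -1.6]
gripper_width: 0.0233
```

Call:
move_arm(
  plan=[
    {"xyz": [0, 0, -0.006], "delta_rot": [0, 0, 0]},
    {"xyz": [0, 0, -0.003], "delta_rot": [0, 0, 0]},
    {"xyz": [0, 0, 0], "delta_rot": [0, 0, 0]},
    {"xyz": [0, 0, 0], "delta_rot": [0, 0, 0]},
  ],
)

```text
t: 17.02
ee_pos: [0.5082, -0.2393, 0.0882]
tool_rot: [-90.1, -0.5, -6.6]
contact_force: [0.2, -1.0, -2.2]
gripper_width: 0.0232
```

Call:
move_arm(
  plan=[
    {"xyz": [0, 0, -0.001], "delta_rot": [0, 0, 0]},
    {"xyz": [0, 0, 0], "delta_rot": [0, 0, 0]},
    {"xyz": [0, 0, 0], "delta_rot": [0, 0, 0]},
  ],
)

```text
t: 17.4
ee_pos: [0.5083, -0.2395, 0.0874]
tool_rot: [-90.2, -0.5, -6.6]
contact_force: [-1.0, -0.9, -2.1]
gripper_width: 0.0234
```

Call:
move_arm(
  plan=[
    {"xyz": [0, 0, -0.001], "delta_rot": [0, 0, 0]},
    {"xyz": [0, 0, 0], "delta_rot": [0, 0, 0]},
    {"xyz": [0, 0, 0], "delta_rot": [0, 0, 0]},
  ],
)

```text
t: 17.77
ee_pos: [0.5084, -0.2395, 0.0864]
tool_rot: [-90.2, -0.5, -6.6]
contact_force: [-0.4, -0.1, -1.9]
gripper_width: 0.0234
```

Call:
move_arm(
  plan=[
    {"xyz": [0, 0, 0], "delta_rot": [0, 0, 0]},
    {"xyz": [0, 0, 0], "delta_rot": [0, 0, 0]},
    {"xyz": [0, 0, 0], "delta_rot": [0, 0, 0]},
    {"xyz": [0, 0, 0], "delta_rot": [0, 0, 0]},
    {"xyz": [0, 0, 0], "delta_rot": [0, 0, 0]},
    {"xyz": [0, 0, 0], "delta_rot": [0, 0, 0]},
    {"xyz": [0, 0, 0], "delta_rot": [0, 0, 0]},
    {"xyz": [0, 0, 0], "delta_rot": [0, 0, 0]},
  ],
  gripper=1,
)

```text
t: 18.77
ee_pos: [0.509, -0.2399, 0.0872]
tool_rot: [-90.2, -0.6, -6.6]
contact_force: [-0.2, 0.3, 0.3]
gripper_width: 0.0925
```

Open; lifting straight up and then checking.

Call:
move_arm(
  plan=[
    {"xyz": [0, 0, 0.02], "delta_rot": [0, 0, 0]},
    {"xyz": [0, 0, 0.045], "delta_rot": [0, 0, 0]},
    {"xyz": [0, 0, 0.05], "delta_rot": [0, 0, 0]},
    {"xyz": [0, 0, 0.03], "delta_rot": [0, 0, 0]},
    {"xyz": [-0.03, -0.04, 0.02], "delta_rot": [0, 0, 0]},
    {"xyz": [-0.045, -0.04, 0], "delta_rot": [0, 0, 0]},
    {"xyz": [-0.045, -0.04, 0], "delta_rot": [0, 0, 0]},
    {"xyz": [-0.03, -0.03, 0], "delta_rot": [0, 0, 0]},
  ],
)

```text
t: 19.77
ee_pos: [0.3559, -0.3906, 0.2578]
tool_rot: [-90.3, -0.6, -6.1]
contact_force: [-0.1, -0.2, 1.2]
gripper_width: 0.0929
```

Call:
move_arm(
  plan=[
    {"xyz": [0, 0, 0], "delta_rot": [0, 0, 0]},
    {"xyz": [0, 0, 0], "delta_rot": [0, 0, 0]},
    {"xyz": [0, 0, 0], "delta_rot": [0, 0, 0]},
    {"xyz": [0, 0, 0], "delta_rot": [0, 0, 0]},
  ],
)

```text
t: 20.27
ee_pos: [0.3556, -0.3905, 0.2576]
tool_rot: [-90.3, -0.7, -6.3]
contact_force: [-0.2, -0.6, 1.5]
gripper_width: 0.093
```

```bash
python3 - <<'E'
from h import *
s=read_state();print(s["ee_pos"],s["qvel"].round(1))
S=read_camera("scene");T=read_camera("top")
cv2.imwrite("pics/q.png",S["frame"][:,:,::-1]);
f=T["frame"][:,:,::-1]
cv2.imwrite("pics/r.png",f)
k=big(mask(S,(20,80,60),(35,255,255)));print(cv2.boundingRect(k))
k=big(mask(T,(20,80,60),(35,255,255)));r=cv2.minAreaRect(k);print(cv2.boundingRect(k),r)
a,b=ray(T,(138,186.6),.066),ray(T,(149.3,152.),.066);print(np.linalg.norm(a-b))
E
```

```text
[ 0.35561075 -0.39052435  0.25761117] [0.8 0.  0.1 0.2 0.  0.1]
(233, 192, 11, 15)
(403, 184, 20, 16) ((414.0000305175781, 190.49998474121094), (16.26345443725586, 14.849242210388184), 45.0)
0.06508279236163778
```

View pics/q.png

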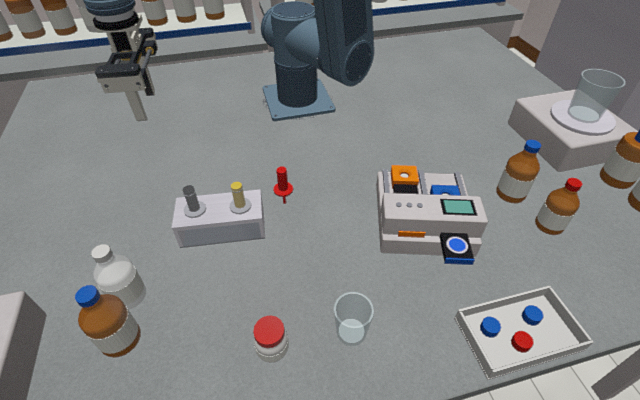

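View pics/r.png

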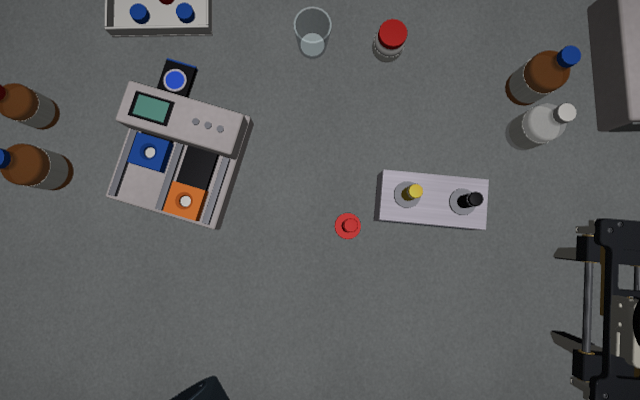

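The pin tool stands upright at scene px (239,195), seated as before and within about 3 mm of its start. The blue slide is out by about 65 mm and the orange slide is home.

```bash
python3 -c "
from rig import *
print(job_done())"
```

```text
the job is handed in; nothing more can be done
None
```

I took the yellow pin tool from its stand and pressed the blue slide's button with it. I then pushed the slide to its stop with the button held down, put the tool back in its hole and let go. The job was handed in at about 20 s.

**Last checks**
- **Press:** the pin tip was about 16 mm below the recess mouth, from the arm's measured position, both before and throughout the push.
- **Blue slide:** it is out by about 65 mm, from the top view before and after.
- **Orange slide:** it looked unmoved in both views.
- **Pin tool:** it stands upright with its collar on the plate, within a few millimetres of where it started.
- **Robot:** the gripper is clear of everything.

**Disagreements:** the two cameras differed by 2–5 mm in absolute position. Mid-task, the tip showed about 2 mm off the predicted spot. Both were within the clearances. No check failed.

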